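Put the hole saws back on their board in order of size

ROBOT

A 7-joint arm with a two-finger parallel gripper is mounted at the origin on a cart in front of the work surface, level with it; the furniture and walls round the work are solid. World frame = base frame: x ahead of the robot, y to its left, z up, the work surface at z = 0. Lengths are in m, angles in rad, forces in N, time in s.
With the tool pointing down it reaches from about 0.425 to 0.875 m from the base axis. Payload 8.4 kg.
Tool frame: the origin (TCP) lies on the centre line of the jaws, within the pads' length; the fingertips stand 22 mm ahead of it and the grasp point (between the pads) lies 3 mm ahead of it; z points along the fingers, y is the line along which they close (so a half turn about z gives the same grasp; the last joint's range is limited). The gripper opens to 85 mm and grips with 20 to 120 N. Pads are 22 mm wide; open, the fingers measure 114 mm over their backs; the gripper's body (76 mm by 85 mm) begins 54 mm behind the grasp point. The pads swing forward as they close: fully open they stand 13 mm farther back than shut.
Start: joints at [-1.448, 0.333, 0.04, 1.465, -0.013, 1.343, -0.059], TCP at [0.143, 0.634, 0.253] pointing down, gripper open.
Joint ranges: [-2.58, 2.58], [-0.38, 2.09], [-1.3, 1.39], [0.25, 2.4], [-1.5, 4.64], [0.08, 2.09], [-2.65, 2.65]. Speed limits (rad/s): [2.22, 2.22, 2.79, 2.79, 3.14, 3.14, 3.14].

INTERFACE

Orientations are given as a rotation vector (axis times angle).
In Python, from station import r gives the robot as it stands.
- The arm moves only by the tool move_arm, never from a script. Its argument "steps" is a list of rows, each an object with "xyz": the shift along the world's x, y, z in cm, a list of three; "twist": the turn about the world's z in rad; "fingers": the finger opening in cm, from 0 to 8.54. A call has exactly 10 rows; each row shifts and turns the commanded pose from where the row before left it; what a row does not reach is not made up. A row lasts 1/12 s, in which the tool goes at most 41.7 mm and 7.16 degrees, less where a joint would pass 70% of its speed; a pose out of reach is approached as far as the arm can. A call with a gripper value outside its range is refused whole. The fingers move at their own pace and stop on an object; "force" is the grip in N (left out, the last holds). Time passes only in rows, so rows that do not move let the fingers close, or fill a call up. It gives the time, the measured TCP pose, the force, the opening and the grip force at its end, in the units of the state.
- r.get_state(): the state, without advancing time (a new reading comes with each control period).
- r.capture(name): name is "scene" or "top" or "wrist"; returns a dict with "frame" (480x640x3 uint8, red, green, blue), "K" (3x3 intrinsics, pixels), "extrinsics" (4x4, takes a point from camera to world coordinates). Camera axes: x right, y down, z forward; pixel columns grow to the right and rows downward; lengths in m; the calibration is good to about 2 mm. A picture is of the moment at which its call begins. There is no depth.
- r.sign_off(): hands the job in; it is judged then, once.
The state is a dict: "time": time; "qpos": joint angles; "qvel": joint speeds; "effort": joint torques, N m; "tcp_pos": TCP position; "orientation": TCP orientation; "contact_force": force on the tool from outside, world axes, zero at the start; "torque": the same for the moment, N m; "opening": finger opening in m; "finger_force": force on a finger pad.
Only numpy, scipy, OpenCV 4.12 (cv2) and the standard library are available. Lean on these libraries where they do the work, as an engineer would, in place of code of your own. Each camera call takes 0.05 s, during which the arm holds its last target. There are 200 camera calls.

TASK

Put the four loose hole saws back on the wooden dowels of their storage board, one on each, teeth down with the dowel through the hole in the crown and the saw right down on the board. They must stand in order of size along the row: the smallest saw of the set is already on the dowel at one end, and from there each next saw is the next larger, up to the largest at the other end.

Things in the scene. Friction and masses are not known exactly. Their poses are not given: they have to be found in the camera images.
- saw_28: the smallest of the four loose ones, a hole saw: dark steel cup 28 mm across and 44 mm high, standing mouth (teeth) down, flat crown on top with a 19 mm round hole through its middle; hollow inside, wall 2.5 mm, crown 6 mm thick. Loose. Origin: centre of its toothed rim, on whatever it stands on; z up
- saw_36: second smallest of the four loose ones, a hole saw: dark steel cup 36 mm across and 44 mm high, standing mouth (teeth) down, flat crown on top with a 19 mm round hole through its middle; hollow inside, wall 2.5 mm, crown 6 mm thick. Loose. Origin: centre of its toothed rim, on whatever it stands on; z up
- saw_45: second largest, a hole saw: dark steel cup 45 mm across and 44 mm high, standing mouth (teeth) down, flat crown on top with a 19 mm round hole through its middle; hollow inside, wall 2.5 mm, crown 6 mm thick. Loose. Origin: centre of its toothed rim, on whatever it stands on; z up
- saw_55: the largest, a hole saw: dark steel cup 55 mm across and 44 mm high, standing mouth (teeth) down, flat crown on top with a 19 mm round hole through its middle; hollow inside, wall 2.5 mm, crown 6 mm thick. Loose. Origin: centre of its toothed rim, on whatever it stands on; z up
- saw_22: the hole saw that is already put away: 22 mm across, 44 mm high, on the dowel at one end of the board (which end varies). Fixed. Origin: centre of its toothed rim, on the board's upper face. (Near the loose saws right of the chest, an open carton's flap leans out over the bench to x = 0.47 at z = 0.22, up to 0.25 high: the fingers go in beside it closing roughly along y)
- board: ply storage board, 62 x 286 x 18 mm, lying on the bench, fixed; place and direction vary. Five dowels stand in a row along its middle, 57 mm apart. Origin: centre of its underside; its long side and the row run along its y axis; z up. A drawer chest (x 0.27 to 0.52, y -0.08 to 0.24, 235 mm high) stands between the board and the saws that start on the right (the fourth starts left of the chest)
- peg_1: upright round wooden dowel, 10 mm across and 60 mm high above the board, its upper 18 mm tapering to a 3 mm tip; one of four alike, empty at the start; fixed. Origin: centre of its foot, on the board's upper face; z up along the dowel; inner, at board y = -57 mm
- peg_2: upright round wooden dowel, 10 mm across and 60 mm high above the board, its upper 18 mm tapering to a 3 mm tip; one of four alike, empty at the start; fixed. Origin: centre of its foot, on the board's upper face; z up along the dowel; the middle one, at board y = 0
- peg_3: upright round wooden dowel, 10 mm across and 60 mm high above the board, its upper 18 mm tapering to a 3 mm tip; one of four alike, empty at the start; fixed. Origin: centre of its foot, on the board's upper face; z up along the dowel; inner, at board y = +57 mm
- peg_4: upright round wooden dowel, 10 mm across and 60 mm high above the board, its upper 18 mm tapering to a 3 mm tip; one of four alike, empty at the start; fixed. Origin: centre of its foot, on the board's upper face; z up along the dowel; at the end of the row away from the 22 mm saw, at board y = +114 or -114 mm
Not all that is in view belongs to the job. What is shaped like the saw_55 but blue is not meant.

How it is judged:
By the outcome, as a careful person would: the job done as asked, in the order asked, and still so for the second after the job is handed in, with the robot touching nothing.
It also fails if it takes over 136 s, if anything falls off the work surface, if the arm or the gripper's body presses on something with over 40 N, if the wrist force passes 120 N, or if a joint passes its speed limit or range.

## Working session

There is one attempt and no reset: what is moved stays moved. The work goes in short steps, Python scripts to look and compute and a tool call to move; the robot and the scene stay as the last step left them, time stands still between calls to the robot, and variables do not carry over. Pictures are saved under pics/ and viewed, at most 14 in all, crops included, and the job is handed in when it is done.

Besides the shell and the picture viewer there is one more tool, called after "Call:" by a JSON object that holds its "api" and its "payload", one argument or row to a line. move_arm: Moves the arm, as the interface text tells. Its arguments: {"type":"object","properties":{"steps":{"type":"array","items":{"type":"object","properties":{"xyz":{"type":"array","items":{"type":"number"}},"twist":{"type":"number"},"fingers":{"type":"number"}}}},"force":{"type":"number"}},"required":["steps"]}

```bash
mkdir -p pics; python3 - <<'E'
from station import r
import cv2,numpy as np
s=r.get_state();print(s['time'],s['tcp_pos'],s['orientation'],s['opening'])
for n in("scene","top"):
    c=r.capture(n);cv2.imwrite(f'pics/{n}0.png',c['frame'][:,:,::-1]);print(n,c['K'].tolist(),np.round(c['extrinsics'],4).tolist())
E
```

```text
0.0 [0.14291969 0.63364991 0.25242909] [-3.47682335e-01 -3.12221263e+00  2.57049022e-03] 0.08536206360368055
scene [[622.9494906261455, 0.0, 325.3560887511132], [0.0, 622.9494906261455, 243.12670560840115], [0.0, 0.0, 1.0]] [[-0.7307, -0.3859, 0.5631, -0.3112], [-0.6825, 0.4296, -0.5913, 0.8558], [-0.0137, -0.8164, -0.5773, 0.859], [0.0, 0.0, 0.0, 1.0]]
top [[446.3875186019021, 0.0, 320.60841472667175], [0.0, 446.3875186019021, 237.94050096712905], [0.0, 0.0, 1.0]] [[-0.006, -0.9879, 0.1551, 0.3282], [-0.9999, 0.0045, -0.0096, 0.026], [0.0087, -0.1551, -0.9879, 1.1857], [0.0, 0.0, 0.0, 1.0]]
```

View pics/top0.png

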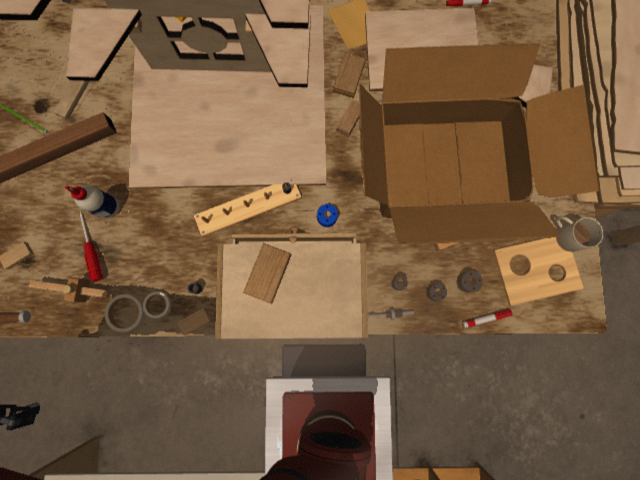

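View pics/scene0.png

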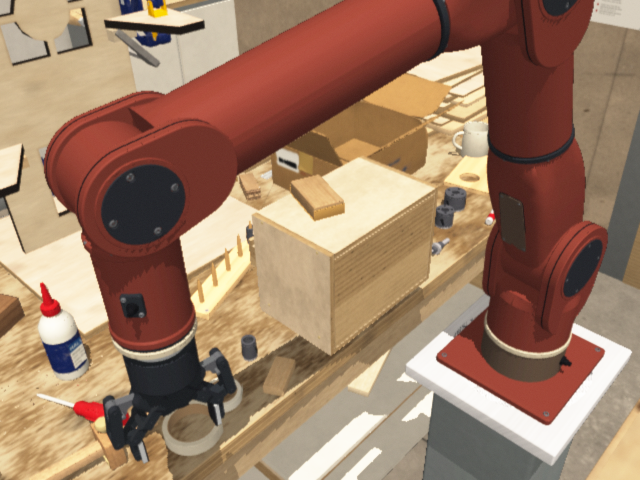

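The top view shows the board from (195,225) to (300,190), with saw_22 at its right end (287,188). The loose saws are at (196,287), (400,282), (437,290) and (470,281). Look-alikes to leave alone are the blue cup at (327,214), the tape rings at (124,313) and (157,304), and the holes in the ply piece at (520,265). I'll check the choice in a close crop.

```bash
python3 - <<'E'
import cv2,numpy as np
i=cv2.imread('pics/top0.png')
a=cv2.resize(i[180:240,185:315],None,fx=6,fy=6,interpolation=3)[:, :780]
b=cv2.resize(i[262:307,380:490],None,fx=5,fy=5,interpolation=3)
c=cv2.resize(i[262:307,180:220],None,fx=5,fy=5,interpolation=3)
o=np.zeros((600,780,3),np.uint8);o[:360]=a;o[365:590,:550]=b;o[365:590,560:760]=c
cv2.imwrite('pics/crop0.png',o)
E
```

```text
(no output)
```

View pics/crop0.png

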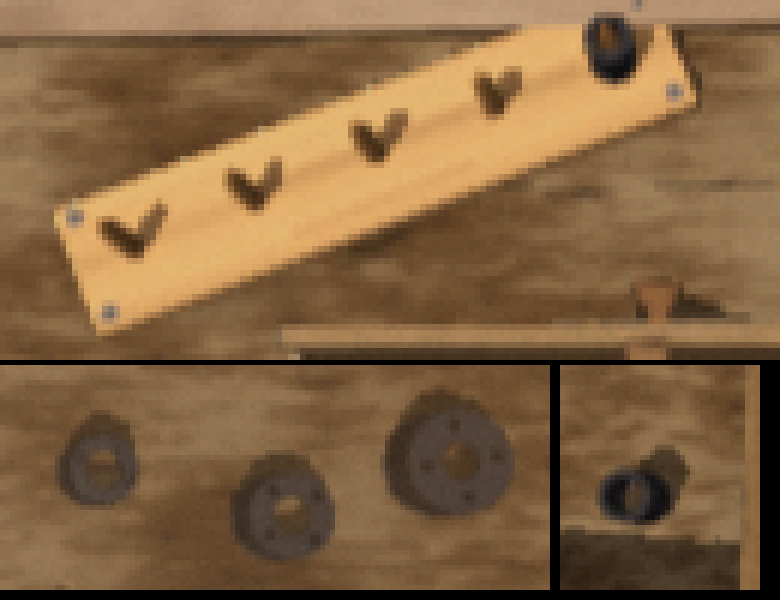

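Crop: the peg feet are at the V bottoms, and saw_22 is at the right end of the board. The crowns measure about 36, 45 and 55 mm for the three right saws, left to right, and the one left of the chest is saw_28.

```bash
cat > h.py <<'E'
from station import r
import cv2,numpy as np
def w(c,u,v,z):
    T=c['extrinsics'];d=T[:3,:3]@np.linalg.inv(c['K'])@[u,v,1];return T[:3,3]+d*(z-T[2,3])/d[2]
def px(c,p):
    T=c['extrinsics'];q=c['K']@(T[:3,:3].T@(np.array(p)-T[:3,3]));return q[:2]/q[2]
def yaw():
    s=r.get_state();R=cv2.Rodrigues(s['orientation'])[0];return s['tcp_pos'],np.arctan2(R[1,1],R[0,1]),R[:,2]
E
python3 - <<'E'
from h import *
c=r.capture('top')
for n,u,v in(('36',400.4,281.4),('45',438,291.6),('55',472.4,280.6),('28',194.6,288)): print(n,w(c,u,v,.044).round(4))
f=[w(c,185+a/6,180+b/6,.018)[:2] for a,b in((138,250),(258,203),(380,155),(498,110))]
print(np.round(f,4)); f=np.array(f);d=np.diff(f,axis=0);print(np.hypot(*d.T),np.arctan2(d[:,1],d[:,0]))
print('22',w(c,185+608/6,180+45/6,.062))
for n,u,v in(('box',363,90),('boxc',398,240),('boxr',550,240)): print(n,w(c,u,v,.22))
print(yaw())
E
```

```text
36 [ 0.3941 -0.1882  0.044 ]
45 [ 0.3677 -0.2832  0.044 ]
55 [ 0.3952 -0.3727  0.044 ]
28 [0.3803 0.3356 0.044 ]
[[0.5566 0.3137]
 [0.5777 0.2612]
 [0.5993 0.2075]
 [0.6197 0.1552]]
[0.05655169 0.05789843 0.05612551] [-1.18966255 -1.18806508 -1.19893979]
22 [0.637368   0.10322109 0.062     ]
box [ 0.82559607 -0.08340866  0.22      ]
boxc [ 0.47443876 -0.15291946  0.22      ]
boxr [ 0.47288829 -0.48758882  0.22      ]
(array([0.1429209 , 0.63376194, 0.25260466]), np.float64(1.3490101147531137), array([-1.88719594e-04, -1.28488003e-03, -9.99999157e-01]))
```

Call:
{"api": "move_arm", "payload": {
  "steps": [
    {"xyz": [2.3, -2.9, -0.5], "twist": -0.045, "fingers": 5.5},
    {"xyz": [2.4, -3, -0.5], "twist": -0.045, "fingers": 5.5},
    {"xyz": [2.4, -3, -0.5], "twist": -0.045, "fingers": 5.5},
    {"xyz": [2.4, -3, -0.5], "twist": -0.045, "fingers": 5.5},
    {"xyz": [2.4, -3, -0.5], "twist": -0.045, "fingers": 5.5},
    {"xyz": [2.4, -3, -0.5], "twist": -0.045, "fingers": 5.5},
    {"xyz": [2.4, -3, -0.5], "twist": -0.045, "fingers": 5.5},
    {"xyz": [2.4, -3, -0.5], "twist": -0.045, "fingers": 5.5},
    {"xyz": [2.4, -3, -0.5], "twist": -0.045, "fingers": 5.5},
    {"xyz": [2.2, -2.9, -0.5], "twist": -0.045, "fingers": 5.5}
  ],
  "force": 40
}}

```text
time: 0.98
tcp_pos: [0.381, 0.334, 0.2031]
orientation: [-1.04, -2.965, -0.0]
contact_force: [0.2, 0.8, -0.3]
opening: 0.0549
finger_force: 0.0
```

```bash
python3 - <<'E'
from h import *
c=r.capture('wrist');cv2.imwrite('pics/w1.png',c['frame'][:,:,::-1]);print(yaw(),r.get_state()['qpos'],px(c,[.3803,.3356,.044]),c['extrinsics'].round(3).tolist())
E
```

```text
(array([0.38559182, 0.32726889, 0.2022645 ]), np.float64(0.8850211128760236), array([ 9.71980526e-04, -3.14150711e-03, -9.99994593e-01])) [-1.09105218  0.0704267   0.3126836   1.89134505 -0.02021725  1.18481258
  0.11357197] [323.21286098 219.03790109] [[0.624, 0.754, 0.205, 0.329], [0.781, -0.602, -0.163, 0.376], [0.0, 0.262, -0.965, 0.323], [0.0, 0.0, 0.0, 1.0]]
```

View pics/w1.png

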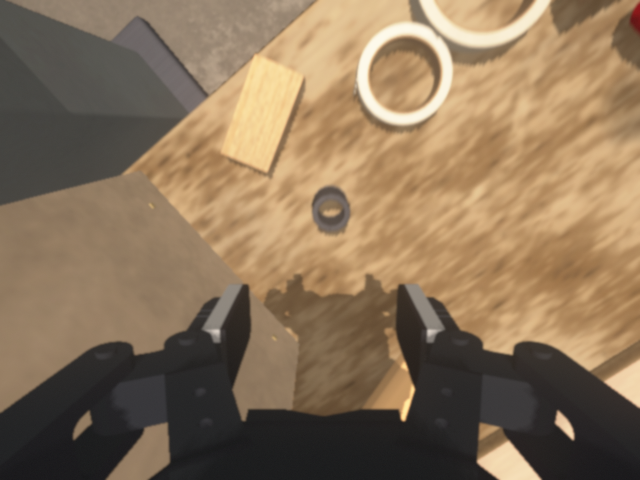

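The wrist view shows the saw_28 crown at about (331,212), with the tape rings and a small block well clear of it.

```bash
python3 - <<'E'
from h import *
c=r.capture('wrist');p,y,_=yaw();g=cv2.cvtColor(c['frame'],cv2.COLOR_RGB2GRAY)
cv2.imwrite('pics/w1b.png',cv2.resize(c['frame'][150:270,270:390,::-1],None,fx=4,fy=4))
print(p,y,px(c,[.3803,.3356,.044]),c['K'][0,0],w(c,331,212,.044))
E
```

```text
[0.38364855 0.33018454 0.20266731] 0.8884209435144801 [326.99208686 207.92067893] 400.9860886946219 [0.38438237 0.33594132 0.044     ]
```

View pics/w1b.png

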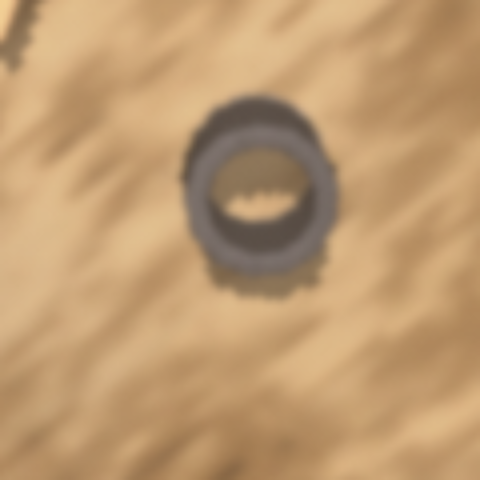

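Call:
{"api": "move_arm", "payload": {
  "steps": [
    {"xyz": [0, 0.7, 0], "fingers": 5.5},
    {"xyz": [0, 0, -2.5], "fingers": 5.5},
    {"xyz": [0, 0, -3], "fingers": 5.5},
    {"xyz": [0, 0, -3], "fingers": 5.5},
    {"xyz": [0, 0, -3], "fingers": 5.5},
    {"xyz": [0, 0, -2.5], "fingers": 5.5},
    {"xyz": [0, 0, -1.8], "fingers": 5.5},
    {"xyz": [0, 0, -1], "fingers": 5.5},
    {"xyz": [0, 0, 0], "fingers": 5.5},
    {"xyz": [0, 0, 0], "fingers": 5.5}
  ]
}}

```text
schema error: expected keys xyz, twist, fingers
```

```bash
python3 - <<'E'
from h import *
c=r.capture('wrist');p,y,_=yaw();print(p,y,r.get_state()['contact_force'])
cv2.imwrite('pics/w2.png',c['frame'][:,:,::-1])
E
```

```text
[0.38168865 0.33323511 0.20299917] 0.893083246373653 [-0.27691233  1.6248833   1.72747998]
```

View pics/w2.png

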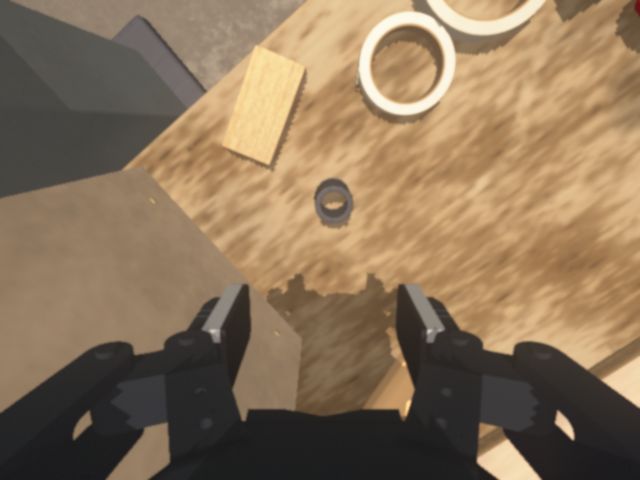

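Refused because twist was missing, so I'm sending it again. The view is unchanged, with the crown at (335,204).

Call:
{"api": "move_arm", "payload": {
  "steps": [
    {"xyz": [0, 0.7, 0], "twist": 0, "fingers": 5.5},
    {"xyz": [0, 0, -2.5], "twist": 0, "fingers": 5.5},
    {"xyz": [0, 0, -3], "twist": 0, "fingers": 5.5},
    {"xyz": [0, 0, -3], "twist": 0, "fingers": 5.5},
    {"xyz": [0, 0, -3], "twist": 0, "fingers": 5.5},
    {"xyz": [0, 0, -2.5], "twist": 0, "fingers": 5.5},
    {"xyz": [0, 0, -1.8], "twist": 0, "fingers": 5.5},
    {"xyz": [0, 0, -1], "twist": 0, "fingers": 5.5},
    {"xyz": [0, 0, 0], "twist": 0, "fingers": 5.5},
    {"xyz": [0, 0, 0], "twist": 0, "fingers": 5.5}
  ]
}}

```text
time: 1.97
tcp_pos: [0.3796, 0.3441, 0.0355]
orientation: [-1.033, -2.967, 0.0]
contact_force: [0.2, 0.1, 0.7]
opening: 0.0551
finger_force: 0.0
```

```bash
python3 - <<'E'
from h import *
c=r.capture('wrist');p,y,_=yaw();print(p,y,r.get_state()['contact_force'],w(c,325,330,.044))
cv2.imwrite('pics/w3.png',c['frame'][:,:,::-1])
E
```

```text
[0.38012079 0.34428033 0.03620986] 0.9000945971896014 [-0.72282773  0.77154586  0.33550356] [0.37584971 0.34853521 0.044     ]
```

View pics/w3.png

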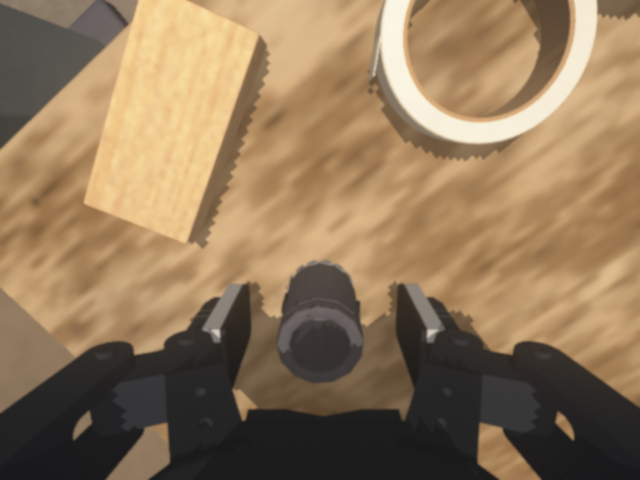

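Call:
{"api": "move_arm", "payload": {
  "steps": [
    {"xyz": [0, 0, 0], "twist": 0, "fingers": 0},
    {"xyz": [0, 0, 0], "twist": 0, "fingers": 0},
    {"xyz": [0, 0, 0], "twist": 0, "fingers": 0},
    {"xyz": [0, 0, 0], "twist": 0, "fingers": 0},
    {"xyz": [0, 0, 0], "twist": 0, "fingers": 0},
    {"xyz": [0, 0, 0], "twist": 0, "fingers": 0},
    {"xyz": [0, 0, 2], "twist": 0, "fingers": 0},
    {"xyz": [0, 0, 3], "twist": 0, "fingers": 0},
    {"xyz": [0, 0, 3], "twist": 0, "fingers": 0},
    {"xyz": [0, 0, 3], "twist": 0, "fingers": 0}
  ],
  "force": 50
}}

```text
time: 2.85
tcp_pos: [0.3799, 0.3428, 0.1471]
orientation: [1.036, 2.966, 0.001]
contact_force: [0.6, 0.5, -0.6]
opening: 0.0271
finger_force: 49.4
```

```bash
cat >> h.py <<'E'
def crown(c,R,z,p):
    """held crown centre: darkness circle search near the TCP"""
    g=cv2.GaussianBlur(cv2.cvtColor(c['frame'],cv2.COLOR_RGB2GRAY),(5,5),0)
    return g
E
python3 - <<'E'
from h import *
c=r.capture('wrist');p,y,_=yaw();s=r.get_state();print(p,y,s['opening'],s['finger_force'])
z=p[2]+.009;print(px(c,[p[0],p[1],z]),w(c,320,342,z)-p)
cv2.imwrite('pics/w4.png',cv2.resize(c['frame'][250:410,200:450,::-1],None,fx=2,fy=2))
E
```

```text
[0.38220287 0.34491039 0.15313475] 0.8981608612971248 0.026524677623528697 49.51192212291062
[331.58843984 359.3393781 ] [-0.00663022  0.00089703  0.009     ]
```

View pics/w4.png

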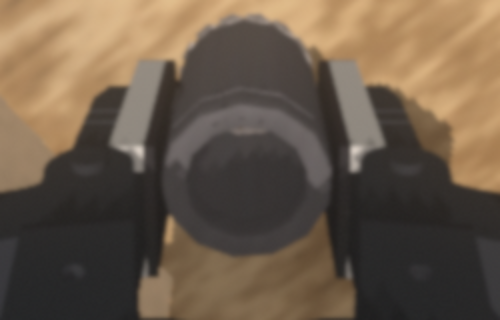

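Call:
{"api": "move_arm", "payload": {
  "steps": [
    {"xyz": [3.5, 0, 0.5], "twist": -0.05, "fingers": 0},
    {"xyz": [3.7, 0, 0.5], "twist": -0.052, "fingers": 0},
    {"xyz": [3.7, 0, 0], "twist": -0.052, "fingers": 0},
    {"xyz": [3.7, 0, 0], "twist": -0.052, "fingers": 0},
    {"xyz": [3.5, -1.2, 0], "twist": -0.052, "fingers": 0},
    {"xyz": [2, -3, 0], "twist": -0.052, "fingers": 0},
    {"xyz": [1, -3.7, 0], "twist": -0.052, "fingers": 0},
    {"xyz": [1, -3.7, 0], "twist": -0.052, "fingers": 0},
    {"xyz": [1, -3.7, 0], "twist": -0.052, "fingers": 0},
    {"xyz": [1, -3.7, 0], "twist": -0.052, "fingers": 0}
  ]
}}

```text
time: 3.73
tcp_pos: [0.6213, 0.1513, 0.1557]
orientation: [1.764, 2.599, 0.001]
contact_force: [1.6, 0.7, -1.2]
opening: 0.0269
finger_force: 49.6
```

Call:
{"api": "move_arm", "payload": {
  "steps": [
    {"xyz": [0, 0, 0], "twist": 0, "fingers": 0},
    {"xyz": [0, 0, 0], "twist": 0, "fingers": 0},
    {"xyz": [0, 0, 0], "twist": 0, "fingers": 0},
    {"xyz": [0, 0, 0], "twist": 0, "fingers": 0},
    {"xyz": [0, 0, 0], "twist": 0, "fingers": 0},
    {"xyz": [0, 0, 0], "twist": 0, "fingers": 0},
    {"xyz": [0, 0, 0], "twist": 0, "fingers": 0},
    {"xyz": [0, 0, 0], "twist": 0, "fingers": 0},
    {"xyz": [0, 0, 0], "twist": 0, "fingers": 0},
    {"xyz": [0, 0, 0], "twist": 0, "fingers": 0}
  ]
}}

```text
time: 4.57
tcp_pos: [0.621, 0.1532, 0.1553]
orientation: [-1.76, -2.602, 0.0]
contact_force: [-0.7, 0.1, 0.0]
opening: 0.027
finger_force: 49.6
```

```bash
python3 - <<'E'
from h import *
c=r.capture('wrist');p,y,a=yaw();s=r.get_state();print(p,y,a,s['opening'],s['finger_force'],s['qpos'])
z=p[2]+.009;print(px(c,[p[0],p[1],z]),w(c,323.5,340,z)-p)
for q in((.5566,.3137),(.5777,.2612),(.5993,.2075),(.6197,.1552)): print(px(c,[*q,.018]),px(c,[*q,.078]))
cv2.imwrite('pics/w5.png',c['frame'][:,:,::-1]);np.savez('c5.npz',**{k:c[k] for k in('K','extrinsics')})
E
```

```text
[0.62097919 0.15310251 0.15527856] 0.38112687597979666 [-7.52788681e-05 -7.09703812e-05 -9.99999995e-01] 0.026940746792847334 49.58666534163058 [-0.71265429  0.40989129  0.51816718  1.63219604 -0.21718374  1.15737468
  0.23871224]
[322.20542692 347.8340471 ] [-0.00064054  0.00267232  0.009     ]
[322.74086049 -75.42062496] [ 322.64274209 -146.61775658]
[322.78787872  37.09565686] [322.71331013   8.58326861]
[322.85653752 138.41700329] [322.80849228 142.62533261]
[322.02197954 225.61297739] [321.74413583 253.8886047 ]
```

View pics/w5.png

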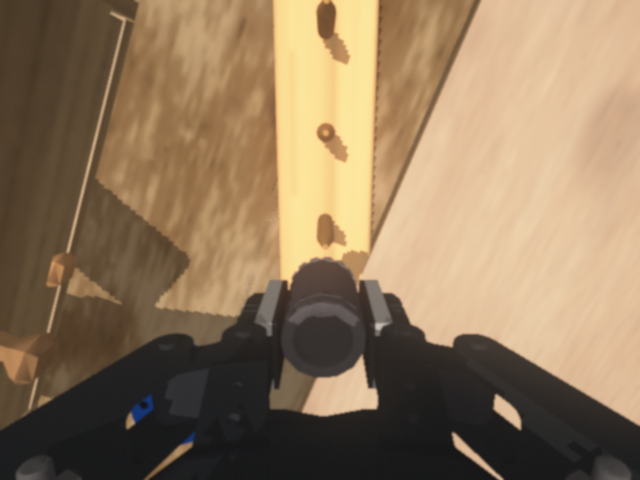

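The wrist view shows peg b at (326,132), peg a's foot at (325,218) and the held crown at (323,340). The pegs sit about 5 mm further in +y than the top view gave, so I'm correcting by that much.

Call:
{"api": "move_arm", "payload": {
  "steps": [
    {"xyz": [0, 0.5, 0], "twist": 0, "fingers": 0},
    {"xyz": [0, 0, 0], "twist": 0, "fingers": 0},
    {"xyz": [0, 0, -2], "twist": 0, "fingers": 0},
    {"xyz": [0, 0, -2], "twist": 0, "fingers": 0},
    {"xyz": [0, 0, -1], "twist": 0, "fingers": 0},
    {"xyz": [0, 0, -1], "twist": 0, "fingers": 0},
    {"xyz": [0, 0, -1], "twist": 0, "fingers": 0},
    {"xyz": [0, 0, -1], "twist": 0, "fingers": 0},
    {"xyz": [0, 0, -1], "twist": 0, "fingers": 0},
    {"xyz": [0, 0, -0.5], "twist": 0, "fingers": 0}
  ]
}}

```text
time: 5.45
tcp_pos: [0.6206, 0.158, 0.0589]
orientation: [-1.76, -2.601, 0.001]
contact_force: [0.3, -0.7, -0.8]
opening: 0.0267
finger_force: 49.6
```

Call:
{"api": "move_arm", "payload": {
  "steps": [
    {"xyz": [0, 0, -0.4], "twist": 0, "fingers": 0},
    {"xyz": [0, 0, -0.2], "twist": 0, "fingers": 0},
    {"xyz": [0, 0, 0], "twist": 0, "fingers": 0},
    {"xyz": [0, 0, 0], "twist": 0, "fingers": 0},
    {"xyz": [0, 0, 0], "twist": 0, "fingers": 0},
    {"xyz": [0, 0, 0], "twist": 0, "fingers": 0},
    {"xyz": [0, 0, 0], "twist": 0, "fingers": 0},
    {"xyz": [0, 0, 0], "twist": 0, "fingers": 0},
    {"xyz": [0, 0, 0], "twist": 0, "fingers": 0},
    {"xyz": [0, 0, 0], "twist": 0, "fingers": 0}
  ]
}}

```text
time: 6.28
tcp_pos: [0.6213, 0.158, 0.0548]
orientation: [1.761, 2.601, 0.001]
contact_force: [-1.8, -0.8, 6.2]
opening: 0.0268
finger_force: 50.1
```

Call:
{"api": "move_arm", "payload": {
  "steps": [
    {"xyz": [0, 0, 0], "twist": 0, "fingers": 5},
    {"xyz": [0, 0, 0], "twist": 0, "fingers": 5},
    {"xyz": [0, 0, 0], "twist": 0, "fingers": 5},
    {"xyz": [0, 0, 0], "twist": 0, "fingers": 5},
    {"xyz": [0, 0, 1], "twist": 0, "fingers": 5},
    {"xyz": [0, 0, 2], "twist": 0, "fingers": 5},
    {"xyz": [0, 0, 3], "twist": 0, "fingers": 5},
    {"xyz": [0, 0, 3], "twist": 0, "fingers": 5},
    {"xyz": [0, 0, 3.5], "twist": 0, "fingers": 5},
    {"xyz": [0, 0, 3.5], "twist": 0, "fingers": 5}
  ]
}}

```text
time: 7.12
tcp_pos: [0.6206, 0.1577, 0.2164]
orientation: [-1.761, -2.602, 0.0]
contact_force: [1.3, 0.6, 0.2]
opening: 0.0498
finger_force: 0.0
```

```bash
python3 - <<'E'
from h import *
c=r.capture('top');cv2.imwrite('pics/t1.png',cv2.resize(c['frame'][170:310,180:490,::-1],None,fx=2.5,fy=2.5,interpolation=2));print(yaw())
E
```

```text
(array([0.62373371, 0.1581857 , 0.22444661]), np.float64(0.38033762850643155), array([ 0.00907935,  0.00357423, -0.99995239]))
```

Call:
{"api": "move_arm", "payload": {
  "steps": [
    {"xyz": [0, 0, 3.5], "twist": 0, "fingers": 6.5},
    {"xyz": [0, 0, 3.5], "twist": 0, "fingers": 6.5},
    {"xyz": [0, 0, 3], "twist": 0, "fingers": 6.5},
    {"xyz": [-2, -3, 0.5], "twist": 0.11, "fingers": 6.5},
    {"xyz": [-2, -3.1, 0], "twist": 0.11, "fingers": 6.5},
    {"xyz": [-2, -3.1, 0], "twist": 0.11, "fingers": 6.5},
    {"xyz": [-2, -3.1, 0], "twist": 0.11, "fingers": 6.5},
    {"xyz": [-2, -3.1, 0], "twist": 0.11, "fingers": 6.5},
    {"xyz": [-2, -3.1, 0], "twist": 0.11, "fingers": 6.5},
    {"xyz": [-2, -3.1, 0], "twist": 0.11, "fingers": 6.5}
  ]
}}

```text
time: 8.0
tcp_pos: [0.4797, -0.0596, 0.3197]
orientation: [0.647, 3.074, 0.001]
contact_force: [-0.6, -0.7, 1.0]
opening: 0.0648
finger_force: 0.0
```

Call:
{"api": "move_arm", "payload": {
  "steps": [
    {"xyz": [-2, -3.1, 0], "twist": 0.11, "fingers": 6.5},
    {"xyz": [-2, -3.1, 0], "twist": 0.11, "fingers": 6.5},
    {"xyz": [-2, -3.1, 0], "twist": 0.06, "fingers": 6.5},
    {"xyz": [-2, -3, 0], "twist": 0, "fingers": 6.5},
    {"xyz": [-0.7, -0.6, 0], "twist": 0, "fingers": 6.5},
    {"xyz": [0, 0, 0], "twist": 0, "fingers": 6.5},
    {"xyz": [0, 0, 0], "twist": 0, "fingers": 6.5},
    {"xyz": [0, 0, 0], "twist": 0, "fingers": 6.5},
    {"xyz": [0, 0, 0], "twist": 0, "fingers": 6.5},
    {"xyz": [0, 0, 0], "twist": 0, "fingers": 6.5}
  ]
}}

```text
time: 8.83
tcp_pos: [0.3946, -0.186, 0.3192]
orientation: [-0.217, -3.134, 0.001]
contact_force: [-0.0, 0.2, -0.2]
opening: 0.0652
finger_force: 0.0
```

```bash
python3 - <<'E'
from h import *
c=r.capture('wrist');cv2.imwrite('pics/w6.png',c['frame'][:,:,::-1]);print(yaw(),r.get_state()['qpos'])
for q in((.3941,-.1882),(.3677,-.2832),(.3952,-.3727)): print(px(c,[*q,.044]))
np.savez('c6.npz',K=c['K'],extrinsics=c['extrinsics'])
E
```

```text
(array([ 0.39447227, -0.18620626,  0.31919758]), np.float64(1.432433403781941), array([-6.35900595e-04, -6.88250452e-04, -9.99999561e-01])) [-0.50452169 -0.24837038  0.71408357  1.87213804  0.16349576  1.46078013
  1.60841575]
[320.1691842 193.5230583]
[221.01476945 180.31335248]
[139.70973666 219.34716363]
```

View pics/w6.png

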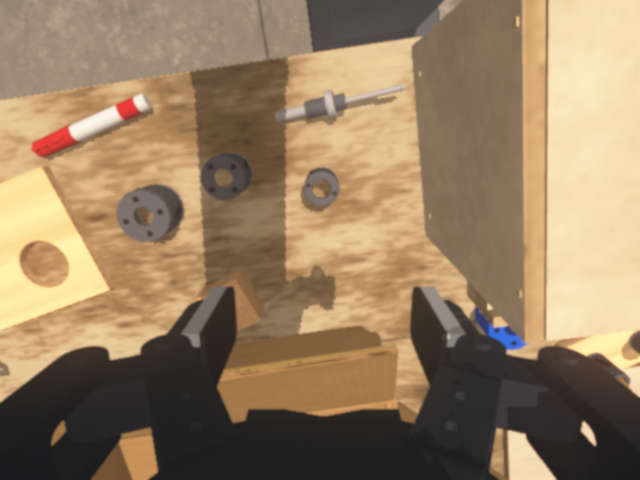

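The wrist view shows the crowns of saw_36 at (321,190), saw_45 at (224,177) and saw_55 at (146,214). I'm going down on saw_36.

Call:
{"api": "move_arm", "payload": {
  "steps": [
    {"xyz": [-0.4, -0.1, -3], "twist": 0, "fingers": 6.5},
    {"xyz": [0, 0, -3.5], "twist": 0, "fingers": 6.5},
    {"xyz": [0, 0, -3.5], "twist": 0, "fingers": 6.5},
    {"xyz": [0, 0, -3.5], "twist": 0, "fingers": 6.5},
    {"xyz": [0, 0, -3.5], "twist": 0, "fingers": 6.5},
    {"xyz": [0, 0, -3.5], "twist": 0, "fingers": 6.5},
    {"xyz": [0, 0, -3], "twist": 0, "fingers": 6.5},
    {"xyz": [0, 0, -2.5], "twist": 0, "fingers": 6.5},
    {"xyz": [0, 0, -1.5], "twist": 0, "fingers": 6.5},
    {"xyz": [0, 0, -0.9], "twist": 0, "fingers": 6.5}
  ]
}}

```text
time: 9.72
tcp_pos: [0.3889, -0.1875, 0.0331]
orientation: [-0.218, -3.13, 0.002]
contact_force: [0.8, 0.4, 0.4]
opening: 0.0653
finger_force: 0.0
```

Call:
{"api": "move_arm", "payload": {
  "steps": [
    {"xyz": [0, 0, 0], "twist": 0, "fingers": 6.5},
    {"xyz": [0, 0, 0], "twist": 0, "fingers": 6.5},
    {"xyz": [0, 0, 0], "twist": 0, "fingers": 0},
    {"xyz": [0, 0, 0], "twist": 0, "fingers": 0},
    {"xyz": [0, 0, 0], "twist": 0, "fingers": 0},
    {"xyz": [0, 0, 0], "twist": 0, "fingers": 0},
    {"xyz": [0, 0, 0], "twist": 0, "fingers": 0},
    {"xyz": [0, 0, 0], "twist": 0, "fingers": 0},
    {"xyz": [0, 0, 0], "twist": 0, "fingers": 0},
    {"xyz": [0, 0, 0], "twist": 0, "fingers": 0}
  ]
}}

```text
time: 10.55
tcp_pos: [0.3908, -0.1879, 0.0364]
orientation: [0.219, 3.132, 0.001]
contact_force: [-1.6, 0.8, 7.8]
opening: 0.0353
finger_force: 48.9
```

```bash
python3 - <<'E'
from h import *
c=r.capture('wrist');cv2.imwrite('pics/w7.png',c['frame'][:,:,::-1]);print(yaw())
p=yaw()[0];print(px(c,[p[0],p[1],.044]))
E
```

```text
(array([ 0.39079541, -0.18793106,  0.03635351]), np.float64(1.4309660601257739), array([ 1.88641724e-03,  7.41634131e-04, -9.99997946e-01]))
[320.69061984 343.91966681]
```

View pics/w7.png

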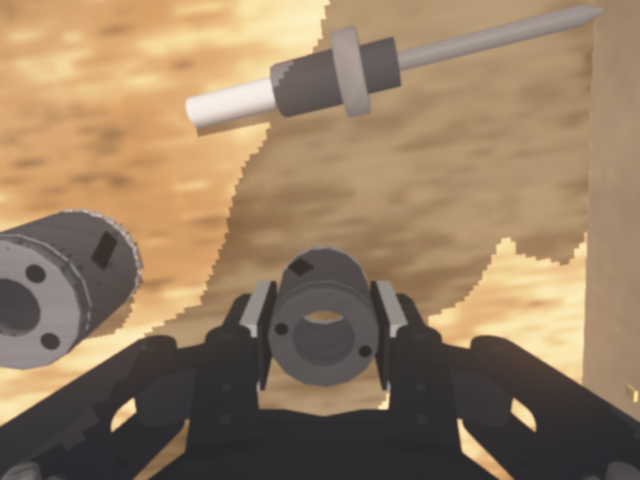

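The wrist view shows saw_36 gripped, with its crown at (323,335), about 2.5 mm image-up of the TCP as before. Next I'll lift it over the chest to peg b.

Call:
{"api": "move_arm", "payload": {
  "steps": [
    {"xyz": [0, 0, 2], "twist": 0, "fingers": 0},
    {"xyz": [0, 0, 3], "twist": 0, "fingers": 0},
    {"xyz": [0, 0, 3.5], "twist": 0, "fingers": 0},
    {"xyz": [0, 0, 3.5], "twist": 0, "fingers": 0},
    {"xyz": [0, 0, 3.5], "twist": 0, "fingers": 0},
    {"xyz": [0, 0, 3.5], "twist": 0, "fingers": 0},
    {"xyz": [0, 0, 3.5], "twist": 0, "fingers": 0},
    {"xyz": [0, 0, 3.5], "twist": 0, "fingers": 0},
    {"xyz": [0, 0, 3], "twist": 0, "fingers": 0},
    {"xyz": [0, 0, 1.5], "twist": 0, "fingers": 0}
  ]
}}

```text
time: 11.43
tcp_pos: [0.3906, -0.1885, 0.3445]
orientation: [0.22, 3.128, 0.002]
contact_force: [1.1, 0.0, -0.9]
opening: 0.0353
finger_force: 50.3
```

Call:
{"api": "move_arm", "payload": {
  "steps": [
    {"xyz": [1.75, 3.3, 0], "twist": -0.0875, "fingers": 0},
    {"xyz": [1.75, 3.3, 0], "twist": -0.0875, "fingers": 0},
    {"xyz": [1.75, 3.3, 0], "twist": -0.0875, "fingers": 0},
    {"xyz": [1.75, 3.3, 0], "twist": -0.0875, "fingers": 0},
    {"xyz": [1.75, 3.3, 0], "twist": -0.0875, "fingers": 0},
    {"xyz": [1.75, 3.3, 0], "twist": -0.0875, "fingers": 0},
    {"xyz": [1.75, 3.3, 0], "twist": -0.0875, "fingers": 0},
    {"xyz": [1.75, 3.3, 0], "twist": -0.0875, "fingers": 0},
    {"xyz": [1.75, 3.3, 0], "twist": -0.0875, "fingers": 0},
    {"xyz": [1.75, 3.3, 0], "twist": -0.0875, "fingers": 0}
  ]
}}

```text
time: 12.27
tcp_pos: [0.5654, 0.1436, 0.341]
orientation: [1.532, 2.742, 0.002]
contact_force: [1.2, -0.8, 0.1]
opening: 0.035
finger_force: 50.2
```

Call:
{"api": "move_arm", "payload": {
  "steps": [
    {"xyz": [1.75, 3.3, 0], "twist": -0.0875, "fingers": 0},
    {"xyz": [1.75, 3.5, 0], "twist": -0.0875, "fingers": 0},
    {"xyz": [0, 0, 0], "twist": 0, "fingers": 0},
    {"xyz": [0, 0, -3], "twist": 0, "fingers": 0},
    {"xyz": [0, 0, -3.5], "twist": 0, "fingers": 0},
    {"xyz": [0, 0, -3.5], "twist": 0, "fingers": 0},
    {"xyz": [0, 0, -3.5], "twist": 0, "fingers": 0},
    {"xyz": [0, 0, -3], "twist": 0, "fingers": 0},
    {"xyz": [0, 0, -1.5], "twist": 0, "fingers": 0},
    {"xyz": [0, 0, 0], "twist": 0, "fingers": 0}
  ]
}}

```text
time: 13.1
tcp_pos: [0.5977, 0.2094, 0.1567]
orientation: [-1.759, -2.6, 0.008]
contact_force: [-0.3, -0.1, -0.4]
opening: 0.0354
finger_force: 50.3
```

```bash
python3 - <<'E'
from h import *
s=r.get_state();print(yaw(),s['opening'],s['finger_force'])
E
```

```text
(array([0.59769709, 0.20944935, 0.15674725]), np.float64(0.381358074765869), array([-0.005291  , -0.00273592, -0.99998226])) 0.03539961223122884 50.328299277462065
```

Call:
{"api": "move_arm", "payload": {
  "steps": [
    {"xyz": [0, 0, 0], "twist": 0, "fingers": 0},
    {"xyz": [0, 0, -1.5], "twist": 0, "fingers": 0},
    {"xyz": [0, 0, -1.5], "twist": 0, "fingers": 0},
    {"xyz": [0, 0, -1.2], "twist": 0, "fingers": 0},
    {"xyz": [0, 0, -1.2], "twist": 0, "fingers": 0},
    {"xyz": [0, 0, -1.2], "twist": 0, "fingers": 0},
    {"xyz": [0, 0, -1.2], "twist": 0, "fingers": 0},
    {"xyz": [0, 0, -1.2], "twist": 0, "fingers": 0},
    {"xyz": [0, 0, -0.9], "twist": 0, "fingers": 0},
    {"xyz": [0, 0, -0.3], "twist": 0, "fingers": 0}
  ]
}}

```text
time: 13.93
tcp_pos: [0.5991, 0.2098, 0.0563]
orientation: [-1.76, -2.601, 0.003]
contact_force: [0.4, -0.3, -0.6]
opening: 0.0352
finger_force: 50.4
```

Call:
{"api": "move_arm", "payload": {
  "steps": [
    {"xyz": [0, 0, 0], "twist": 0, "fingers": 0},
    {"xyz": [0, 0, 0], "twist": 0, "fingers": 0},
    {"xyz": [0, 0, 0], "twist": 0, "fingers": 0},
    {"xyz": [0, 0, 0], "twist": 0, "fingers": 0},
    {"xyz": [0, 0, 0], "twist": 0, "fingers": 0},
    {"xyz": [0, 0, 0], "twist": 0, "fingers": 0},
    {"xyz": [0, 0, 0], "twist": 0, "fingers": 0},
    {"xyz": [0, 0, 0], "twist": 0, "fingers": 0},
    {"xyz": [0, 0, 0], "twist": 0, "fingers": 0},
    {"xyz": [0, 0, 0], "twist": 0, "fingers": 0}
  ]
}}

```text
time: 14.77
tcp_pos: [0.6, 0.21, 0.0583]
orientation: [-1.761, -2.602, 0.0]
contact_force: [-0.2, -0.4, -0.9]
opening: 0.0356
finger_force: 50.4
```

Call:
{"api": "move_arm", "payload": {
  "steps": [
    {"xyz": [0, 0, -0.35], "twist": 0, "fingers": 0},
    {"xyz": [0, 0, 0], "twist": 0, "fingers": 0},
    {"xyz": [0, 0, 0], "twist": 0, "fingers": 0},
    {"xyz": [0, 0, 0], "twist": 0, "fingers": 5.5},
    {"xyz": [0, 0, 0], "twist": 0, "fingers": 5.5},
    {"xyz": [0, 0, 0], "twist": 0, "fingers": 5.5},
    {"xyz": [0, 0, 0], "twist": 0, "fingers": 5.5},
    {"xyz": [0, 0, 1], "twist": 0, "fingers": 5.5},
    {"xyz": [0, 0, 2.5], "twist": 0, "fingers": 5.5},
    {"xyz": [0, 0, 3.5], "twist": 0, "fingers": 5.5}
  ]
}}

```text
time: 15.6
tcp_pos: [0.5983, 0.2094, 0.1236]
orientation: [-1.759, -2.6, 0.007]
contact_force: [0.6, 0.9, 1.4]
opening: 0.0552
finger_force: 0.0
```

```bash
python3 - <<'E'
from h import *
print(yaw());c=r.capture('wrist');cv2.imwrite('pics/w8.png',c['frame'][:,:,::-1])
E
```

```text
(array([0.59826892, 0.20940544, 0.12357486]), np.float64(0.3809573398432692), array([-0.00446065, -0.002447  , -0.99998706]))
```

Call:
{"api": "move_arm", "payload": {
  "steps": [
    {"xyz": [0, 0, 3.5], "twist": 0, "fingers": 7.5},
    {"xyz": [0, 0, 3.5], "twist": 0, "fingers": 7.5},
    {"xyz": [0, 0, 3.5], "twist": 0, "fingers": 7.5},
    {"xyz": [0, 0, 3.5], "twist": 0, "fingers": 7.5},
    {"xyz": [0, 0, 3.5], "twist": 0, "fingers": 7.5},
    {"xyz": [0, 0, 2], "twist": 0, "fingers": 7.5},
    {"xyz": [-1.7, -3.5, 0], "twist": 0.08, "fingers": 7.5},
    {"xyz": [-1.7, -3.5, 0], "twist": 0.08, "fingers": 7.5},
    {"xyz": [-1.7, -3.5, 0], "twist": 0.08, "fingers": 7.5},
    {"xyz": [-1.7, -3.5, 0], "twist": 0.08, "fingers": 7.5}
  ]
}}

```text
time: 16.48
tcp_pos: [0.5311, 0.0684, 0.3206]
orientation: [1.318, 2.851, 0.001]
contact_force: [1.7, 0.2, 0.8]
opening: 0.0752
finger_force: 0.0
```

Call:
{"api": "move_arm", "payload": {
  "steps": [
    {"xyz": [-1.7, -3.5, 0], "twist": 0.08, "fingers": 6.3},
    {"xyz": [-1.7, -3.5, 0], "twist": 0.08, "fingers": 6.3},
    {"xyz": [-1.7, -3.5, 0], "twist": 0.08, "fingers": 6.3},
    {"xyz": [-1.7, -3.5, 0], "twist": 0.08, "fingers": 6.3},
    {"xyz": [-1.7, -3.5, 0], "twist": 0.08, "fingers": 6.3},
    {"xyz": [-1.7, -3.5, 0], "twist": 0.08, "fingers": 6.3},
    {"xyz": [-1.7, -3.5, 0], "twist": 0.08, "fingers": 6.3},
    {"xyz": [-1.7, -3.5, 0], "twist": 0.08, "fingers": 6.3},
    {"xyz": [-1.7, -3.5, 0], "twist": 0.08, "fingers": 6.3},
    {"xyz": [-1.7, -3.5, 0], "twist": 0, "fingers": 6.3}
  ]
}}

```text
time: 17.32
tcp_pos: [0.3604, -0.2819, 0.3203]
orientation: [0.228, 3.132, 0.002]
contact_force: [1.8, -0.2, 0.5]
opening: 0.0627
finger_force: 0.0
```

Call:
{"api": "move_arm", "payload": {
  "steps": [
    {"xyz": [0, 0, 0], "twist": 0, "fingers": 6.3},
    {"xyz": [0, 0, 0], "twist": 0, "fingers": 6.3},
    {"xyz": [0, 0, 0], "twist": 0, "fingers": 6.3},
    {"xyz": [0, 0, -3], "twist": 0, "fingers": 6.3},
    {"xyz": [0, 0, -3], "twist": 0, "fingers": 6.3},
    {"xyz": [0, 0, -3], "twist": 0, "fingers": 6.3},
    {"xyz": [0, 0, -2], "twist": 0, "fingers": 6.3},
    {"xyz": [0, 0, 0], "twist": 0, "fingers": 6.3},
    {"xyz": [0, 0, 0], "twist": 0, "fingers": 6.3},
    {"xyz": [0, 0, 0], "twist": 0, "fingers": 6.3}
  ]
}}

```text
time: 18.15
tcp_pos: [0.363, -0.2798, 0.2111]
orientation: [0.233, 3.132, -0.001]
contact_force: [0.3, 1.3, 0.1]
opening: 0.063
finger_force: 0.0
```

```bash
python3 - <<'E'
from h import *
p=yaw();print(p);c=r.capture('wrist')
o=cv2.HoughCircles(cv2.medianBlur(cv2.cvtColor(c['frame'],7),5),cv2.HOUGH_GRADIENT,1,40,param1=100,param2=25,minRadius=25,maxRadius=60)
for n,q in((45,(.3625,-.280)),(55,(.3885,-.366))): print(n,px(c,[*q,.044]),px(c,[*q,0]))
print(o[0,:8])
for u,v,R in o[0,:8]: print(w(c,u,v,.044),R/(400*1/(c['extrinsics'][2,3]-.044)))
E
```

```text
(array([ 0.36298614, -0.27975149,  0.21113443]), np.float64(1.4221144685792122), array([ 9.91630439e-04, -7.34627401e-04, -9.99999238e-01]))
45 [321.62294016 217.2672806 ] [321.80797082 205.48789395]
55 [214.65838387 266.5966543 ] [227.92990126 249.12327849]
[[319.5 215.5  30.5]
 [218.5 258.5  36.2]]
[ 0.3609571  -0.28134191  0.044     ] 0.021880382615617786
[ 0.38258453 -0.36172006  0.044     ] 0.025969503848484295
```

Call:
{"api": "move_arm", "payload": {
  "steps": [
    {"xyz": [-0.2, -0.1, 0], "twist": 0, "fingers": 6.3},
    {"xyz": [0, 0, -3], "twist": 0, "fingers": 6.3},
    {"xyz": [0, 0, -3], "twist": 0, "fingers": 6.3},
    {"xyz": [0, 0, -3], "twist": 0, "fingers": 6.3},
    {"xyz": [0, 0, -3], "twist": 0, "fingers": 6.3},
    {"xyz": [0, 0, -2.5], "twist": 0, "fingers": 6.3},
    {"xyz": [0, 0, -2], "twist": 0, "fingers": 6.3},
    {"xyz": [0, 0, -1], "twist": 0, "fingers": 6.3},
    {"xyz": [0, 0, 0], "twist": 0, "fingers": 6.3},
    {"xyz": [0, 0, 0], "twist": 0, "fingers": 6.3}
  ]
}}

```text
time: 19.03
tcp_pos: [0.3602, -0.2813, 0.0353]
orientation: [-0.235, -3.133, 0.0]
contact_force: [0.6, 0.1, 0.1]
opening: 0.0628
finger_force: 0.0
```

Call:
{"api": "move_arm", "payload": {
  "steps": [
    {"xyz": [0, 0, 0], "twist": 0, "fingers": 6.3},
    {"xyz": [0, 0, 0], "twist": 0, "fingers": 6.3},
    {"xyz": [0, 0, 0], "twist": 0, "fingers": 0},
    {"xyz": [0, 0, 0], "twist": 0, "fingers": 0},
    {"xyz": [0, 0, 0], "twist": 0, "fingers": 0},
    {"xyz": [0, 0, 0], "twist": 0, "fingers": 0},
    {"xyz": [0, 0, 0], "twist": 0, "fingers": 0},
    {"xyz": [0, 0, 0], "twist": 0, "fingers": 0},
    {"xyz": [0, 0, 0], "twist": 0, "fingers": 0},
    {"xyz": [0, 0, 0], "twist": 0, "fingers": 0}
  ]
}}

```text
time: 19.87
tcp_pos: [0.3608, -0.2811, 0.0359]
orientation: [0.235, 3.131, 0.001]
contact_force: [-2.8, 3.1, 14.5]
opening: 0.0441
finger_force: 48.8
```

```bash
python3 - <<'E'
from h import *
p=yaw();print(p);c=r.capture('wrist');f=c['frame'];cv2.imwrite('pics/w9.png',f[:,:,::-1])
o=cv2.HoughCircles(cv2.medianBlur(cv2.cvtColor(f,7),5),cv2.HOUGH_GRADIENT,1,20,param1=80,param2=18,minRadius=50,maxRadius=90)
print(px(c,[*p[0][:2],.044]))
for u,v,R in o[0,:8]:
  if abs(u-320)<40: print(u,v,R,w(c,u,v,.044)-p[0])
E
```

```text
(array([ 0.36083992, -0.28107665,  0.0359275 ]), np.float64(1.4212142326124215), array([ 1.77208123e-03,  5.50602172e-04, -9.99998278e-01]))
[320.75240783 344.75257257]
323.5 346.5 69.1 [0.00073499 0.00075835 0.0080725 ]
322.5 372.5 79.0 [ 0.00990641 -0.00093768  0.0080725 ]
327.5 326.5 73.8 [-0.00593505  0.00300461  0.0080725 ]
304.5 336.5 89.4 [-0.00359725 -0.00456139  0.0080725 ]
340.5 357.5 55.3 [0.0053921  0.00548544 0.0080725 ]
```

View pics/w9.png

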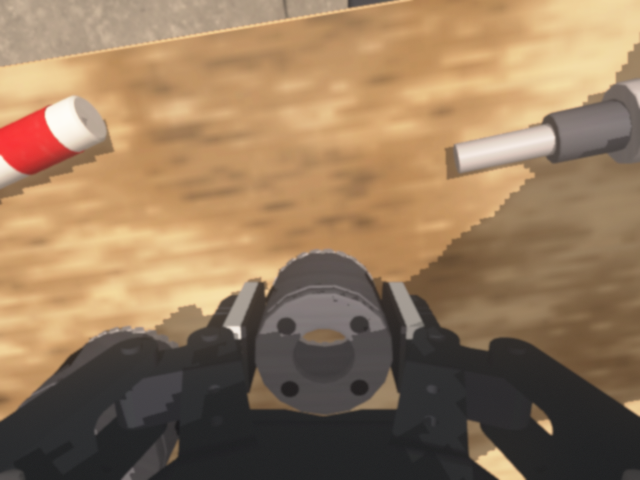

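The wrist view shows saw_45 gripped, with its crown centre at about (323,353), some 2 mm image-down of the TCP. I'm carrying it to peg c.

Call:
{"api": "move_arm", "payload": {
  "steps": [
    {"xyz": [0, 0, 2], "twist": 0, "fingers": 0},
    {"xyz": [0, 0, 3], "twist": 0, "fingers": 0},
    {"xyz": [0, 0, 3.5], "twist": 0, "fingers": 0},
    {"xyz": [0, 0, 3.5], "twist": 0, "fingers": 0},
    {"xyz": [0, 0, 3.5], "twist": 0, "fingers": 0},
    {"xyz": [0, 0, 3.5], "twist": 0, "fingers": 0},
    {"xyz": [0, 0, 3.5], "twist": 0, "fingers": 0},
    {"xyz": [0, 0, 3.5], "twist": 0, "fingers": 0},
    {"xyz": [0, 0, 3], "twist": 0, "fingers": 0},
    {"xyz": [0, 0, 1.5], "twist": 0, "fingers": 0}
  ]
}}

```text
time: 20.75
tcp_pos: [0.3605, -0.2816, 0.3435]
orientation: [0.235, 3.128, 0.001]
contact_force: [1.2, 0.2, -1.9]
opening: 0.0445
finger_force: 51.4
```

Call:
{"api": "move_arm", "payload": {
  "steps": [
    {"xyz": [1.5, 3.6, 0], "twist": -0.08, "fingers": 0},
    {"xyz": [1.5, 3.6, 0], "twist": -0.08, "fingers": 0},
    {"xyz": [1.5, 3.6, 0], "twist": -0.08, "fingers": 0},
    {"xyz": [1.5, 3.6, 0], "twist": -0.08, "fingers": 0},
    {"xyz": [1.5, 3.6, 0], "twist": -0.08, "fingers": 0},
    {"xyz": [1.5, 3.6, 0], "twist": -0.08, "fingers": 0},
    {"xyz": [1.5, 3.6, 0], "twist": -0.08, "fingers": 0},
    {"xyz": [1.5, 3.6, 0], "twist": -0.08, "fingers": 0},
    {"xyz": [1.5, 3.6, 0], "twist": -0.08, "fingers": 0},
    {"xyz": [1.5, 3.6, 0], "twist": -0.08, "fingers": 0}
  ]
}}

```text
time: 21.58
tcp_pos: [0.5102, 0.0808, 0.3401]
orientation: [1.442, 2.791, 0.001]
contact_force: [0.8, -1.4, 0.4]
opening: 0.044
finger_force: 51.4
```

Call:
{"api": "move_arm", "payload": {
  "steps": [
    {"xyz": [1.5, 3.6, 0], "twist": -0.08, "fingers": 0},
    {"xyz": [1.5, 3.6, 0], "twist": -0.08, "fingers": 0},
    {"xyz": [1.5, 3.6, 0], "twist": -0.08, "fingers": 0},
    {"xyz": [1.5, 3.6, 0], "twist": 0, "fingers": 0},
    {"xyz": [0.7, 3.6, 0], "twist": 0, "fingers": 0},
    {"xyz": [0, 0.9, 0], "twist": 0, "fingers": 0},
    {"xyz": [0, 0, -3], "twist": 0, "fingers": 0},
    {"xyz": [0, 0, -3.5], "twist": 0, "fingers": 0},
    {"xyz": [0, 0, -3.5], "twist": 0, "fingers": 0},
    {"xyz": [0, 0, -3.5], "twist": 0, "fingers": 0}
  ]
}}

```text
time: 22.42
tcp_pos: [0.5767, 0.268, 0.2038]
orientation: [1.76, 2.602, 0.001]
contact_force: [0.1, -0.6, -0.5]
opening: 0.0437
finger_force: 51.4
```

Call:
{"api": "move_arm", "payload": {
  "steps": [
    {"xyz": [0, 0, -2.5], "twist": 0, "fingers": 0},
    {"xyz": [0, 0, -2], "twist": 0, "fingers": 0},
    {"xyz": [0, 0, 0], "twist": 0, "fingers": 0},
    {"xyz": [0, 0, 0], "twist": 0, "fingers": 0},
    {"xyz": [0, 0, 0], "twist": 0, "fingers": 0},
    {"xyz": [0, 0, 0], "twist": 0, "fingers": 0},
    {"xyz": [0, 0, 0], "twist": 0, "fingers": 0},
    {"xyz": [0, 0, 0], "twist": 0, "fingers": 0},
    {"xyz": [0, 0, 0], "twist": 0, "fingers": 0},
    {"xyz": [0, 0, 0], "twist": 0, "fingers": 0}
  ]
}}

```text
time: 23.25
tcp_pos: [0.5771, 0.2681, 0.1602]
orientation: [1.761, 2.602, 0.001]
contact_force: [-0.3, -0.2, -1.6]
opening: 0.0442
finger_force: 51.4
```

```bash
python3 - <<'E'
from h import *
p=yaw();print(p);c=r.capture('wrist');f=c['frame'];cv2.imwrite('pics/w10.png',f[:,:,::-1])
print(px(c,[.5566,.319,.018]),px(c,[.5566,.319,.078]),px(c,[*p[0][:2],p[0][2]+.008]))
E
```

```text
(array([0.57712991, 0.26814178, 0.16022838]), np.float64(0.3809993451030929), array([ 4.40320176e-04,  3.51492961e-04, -9.99999841e-01]))
[322.36589528 144.04115726] [322.24510812 149.75032466] [322.31486811 345.93998029]
```

View pics/w10.png

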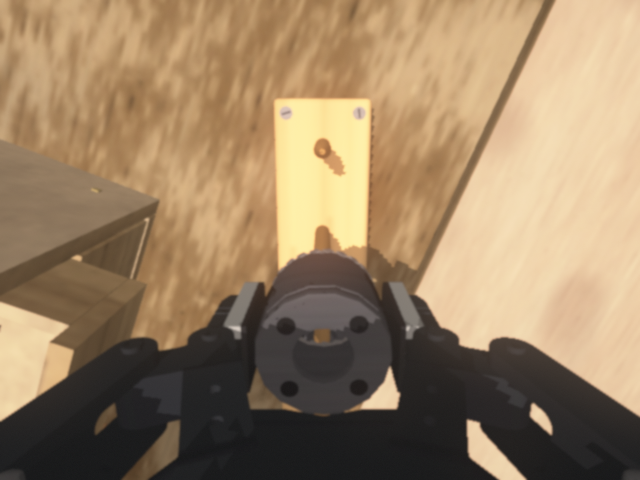

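The wrist view shows peg d at (322,147), where predicted, and saw_45's hole lined up over peg c. I'm lowering it.

Call:
{"api": "move_arm", "payload": {
  "steps": [
    {"xyz": [0, 0, -1.5], "twist": 0, "fingers": 0},
    {"xyz": [0, 0, -1.5], "twist": 0, "fingers": 0},
    {"xyz": [0, 0, -1.2], "twist": 0, "fingers": 0},
    {"xyz": [0, 0, -1.2], "twist": 0, "fingers": 0},
    {"xyz": [0, 0, -1.2], "twist": 0, "fingers": 0},
    {"xyz": [0, 0, -1.2], "twist": 0, "fingers": 0},
    {"xyz": [0, 0, -1.2], "twist": 0, "fingers": 0},
    {"xyz": [0, 0, -0.9], "twist": 0, "fingers": 0},
    {"xyz": [0, 0, -0.6], "twist": 0, "fingers": 0},
    {"xyz": [0, 0, 0], "twist": 0, "fingers": 0}
  ]
}}

```text
time: 24.13
tcp_pos: [0.577, 0.2679, 0.0545]
orientation: [-1.761, -2.601, 0.001]
contact_force: [1.3, -0.4, -0.4]
opening: 0.044
finger_force: 51.4
```

Call:
{"api": "move_arm", "payload": {
  "steps": [
    {"xyz": [0, 0, 0], "twist": 0, "fingers": 0},
    {"xyz": [0, 0, 0], "twist": 0, "fingers": 0},
    {"xyz": [0, 0, 0], "twist": 0, "fingers": 0},
    {"xyz": [0, 0, 0], "twist": 0, "fingers": 0},
    {"xyz": [0, 0, 0], "twist": 0, "fingers": 0},
    {"xyz": [0, 0, 0], "twist": 0, "fingers": 0},
    {"xyz": [0, 0, 0], "twist": 0, "fingers": 0},
    {"xyz": [0, 0, 0], "twist": 0, "fingers": 0},
    {"xyz": [0, 0, 0], "twist": 0, "fingers": 0},
    {"xyz": [0, 0, 0], "twist": 0, "fingers": 0}
  ]
}}

```text
time: 24.97
tcp_pos: [0.577, 0.2681, 0.0548]
orientation: [-1.761, -2.602, -0.0]
contact_force: [-0.3, 0.9, -0.6]
opening: 0.0442
finger_force: 51.4
```

Call:
{"api": "move_arm", "payload": {
  "steps": [
    {"xyz": [0, 0, 0], "twist": 0, "fingers": 6.3},
    {"xyz": [0, 0, 0], "twist": 0, "fingers": 6.3},
    {"xyz": [0, 0, 0], "twist": 0, "fingers": 6.3},
    {"xyz": [0, 0, 1], "twist": 0, "fingers": 6.3},
    {"xyz": [0, 0, 2.5], "twist": 0, "fingers": 6.3},
    {"xyz": [0, 0, 3.5], "twist": 0, "fingers": 6.3},
    {"xyz": [0, 0, 3.5], "twist": 0, "fingers": 6.3},
    {"xyz": [0, 0, 3.5], "twist": 0, "fingers": 6.3},
    {"xyz": [0, 0, 3.5], "twist": 0, "fingers": 6.3},
    {"xyz": [0, 0, 3.5], "twist": 0, "fingers": 6.3}
  ]
}}

```text
time: 25.8
tcp_pos: [0.5768, 0.2677, 0.2677]
orientation: [1.761, 2.601, 0.001]
contact_force: [0.4, 0.6, -0.6]
opening: 0.0629
finger_force: 0.0
```

Call:
{"api": "move_arm", "payload": {
  "steps": [
    {"xyz": [0, 0, 3.5], "twist": 0, "fingers": 8},
    {"xyz": [0, 0, 2], "twist": 0, "fingers": 8},
    {"xyz": [-1.2, -3.7, 0], "twist": 0.08, "fingers": 8},
    {"xyz": [-1.2, -3.7, 0], "twist": 0.08, "fingers": 8},
    {"xyz": [-1.2, -3.7, 0], "twist": 0.08, "fingers": 8},
    {"xyz": [-1.2, -3.7, 0], "twist": 0.08, "fingers": 8},
    {"xyz": [-1.2, -3.7, 0], "twist": 0.08, "fingers": 8},
    {"xyz": [-1.2, -3.7, 0], "twist": 0.08, "fingers": 8},
    {"xyz": [-1.2, -3.7, 0], "twist": 0.08, "fingers": 8},
    {"xyz": [-1.2, -3.7, 0], "twist": 0.08, "fingers": 8}
  ]
}}

```text
time: 26.63
tcp_pos: [0.4799, -0.03, 0.3207]
orientation: [0.847, 3.024, 0.002]
contact_force: [1.2, -0.9, -0.2]
opening: 0.0798
finger_force: 0.0
```

Call:
{"api": "move_arm", "payload": {
  "steps": [
    {"xyz": [-1.1, -3.7, 0], "twist": 0.08, "fingers": 8},
    {"xyz": [-1.1, -3.7, 0], "twist": 0.08, "fingers": 8},
    {"xyz": [-1.1, -3.7, 0], "twist": 0.08, "fingers": 8},
    {"xyz": [-1.1, -3.7, 0], "twist": 0.08, "fingers": 8},
    {"xyz": [-1.1, -3.7, 0], "twist": 0.08, "fingers": 8},
    {"xyz": [-1.1, -3.7, 0], "twist": 0, "fingers": 8},
    {"xyz": [-1.1, -3.7, 0], "twist": 0, "fingers": 8},
    {"xyz": [-1.1, -3.7, 0], "twist": 0, "fingers": 8},
    {"xyz": [-0.7, -3.7, 0], "twist": 0, "fingers": 8},
    {"xyz": [0, -0.4, 0], "twist": 0, "fingers": 8}
  ]
}}

```text
time: 27.47
tcp_pos: [0.3824, -0.3711, 0.3211]
orientation: [0.247, 3.131, -0.004]
contact_force: [-0.2, 0.5, 0.2]
opening: 0.0799
finger_force: 0.0
```

Call:
{"api": "move_arm", "payload": {
  "steps": [
    {"xyz": [0, 0, 0], "twist": 0, "fingers": 8},
    {"xyz": [0, 0, 0], "twist": 0, "fingers": 8},
    {"xyz": [0, 0, -3], "twist": 0, "fingers": 8},
    {"xyz": [0, 0, -3], "twist": 0, "fingers": 8},
    {"xyz": [0, 0, -3], "twist": 0, "fingers": 8},
    {"xyz": [0, 0, -2], "twist": 0, "fingers": 8},
    {"xyz": [0, 0, 0], "twist": 0, "fingers": 8},
    {"xyz": [0, 0, 0], "twist": 0, "fingers": 8},
    {"xyz": [0, 0, 0], "twist": 0, "fingers": 8},
    {"xyz": [0, 0, 0], "twist": 0, "fingers": 8}
  ]
}}

```text
time: 28.3
tcp_pos: [0.387, -0.3651, 0.2115]
orientation: [0.234, 3.13, -0.001]
contact_force: [-0.7, 1.5, -0.2]
opening: 0.0802
finger_force: 0.0
```

```bash
python3 - <<'E'
from h import *
p=yaw();print(p,r.get_state()['qpos'][6]);c=r.capture('wrist')
o=cv2.HoughCircles(cv2.medianBlur(cv2.cvtColor(c['frame'],7),5),cv2.HOUGH_GRADIENT,1,30,param1=100,param2=25,minRadius=8,maxRadius=60)
print(px(c,[*p[0][:2],.044]))
for u,v,R in o[0,:8]: print(u,v,R,w(c,u,v,.044),R/(400*1/(c['extrinsics'][2,3]-.044)))
E
```

```text
(array([ 0.38700662, -0.36509511,  0.21153366]), np.float64(1.421840377679504), array([ 2.43725739e-03, -7.84279909e-04, -9.99996722e-01])) 2.2414244868553674
[322.03549468 217.39249254]
316.5 221.5 37.9 [ 0.38947503 -0.36959058  0.044     ] 0.02721879222136756
159.5 285.5 28.2 [ 0.42174312 -0.49693188  0.044     ] 0.02025250476269092
51.5 273.5 30.8 [ 0.39996253 -0.57602111  0.044     ] 0.02211975582848975
```

Call:
{"api": "move_arm", "payload": {
  "steps": [
    {"xyz": [0.4, -0.5, 0], "twist": 0, "fingers": 7.2},
    {"xyz": [0, 0, -3], "twist": 0, "fingers": 7.2},
    {"xyz": [0, 0, -3], "twist": 0, "fingers": 7.2},
    {"xyz": [0, 0, -3], "twist": 0, "fingers": 7.2},
    {"xyz": [0, 0, -3], "twist": 0, "fingers": 7.2},
    {"xyz": [0, 0, -2.5], "twist": 0, "fingers": 7.2},
    {"xyz": [0, 0, -2], "twist": 0, "fingers": 7.2},
    {"xyz": [0, 0, -1], "twist": 0, "fingers": 7.2},
    {"xyz": [0, 0, 0], "twist": 0, "fingers": 7.2},
    {"xyz": [0, 0, 0], "twist": 0, "fingers": 7.2}
  ]
}}

```text
time: 29.18
tcp_pos: [0.3903, -0.3706, 0.0354]
orientation: [0.236, 3.133, -0.001]
contact_force: [-1.0, -0.5, 0.7]
opening: 0.0721
finger_force: 0.0
```

Call:
{"api": "move_arm", "payload": {
  "steps": [
    {"xyz": [0, 0, 0], "twist": 0, "fingers": 7.2},
    {"xyz": [0, 0, 0], "twist": 0, "fingers": 7.2},
    {"xyz": [0, 0, 0], "twist": 0, "fingers": 0},
    {"xyz": [0, 0, 0], "twist": 0, "fingers": 0},
    {"xyz": [0, 0, 0], "twist": 0, "fingers": 0},
    {"xyz": [0, 0, 0], "twist": 0, "fingers": 0},
    {"xyz": [0, 0, 0], "twist": 0, "fingers": 0},
    {"xyz": [0, 0, 0], "twist": 0, "fingers": 0},
    {"xyz": [0, 0, 0], "twist": 0, "fingers": 0},
    {"xyz": [0, 0, 0], "twist": 0, "fingers": 0}
  ]
}}

```text
time: 30.02
tcp_pos: [0.3907, -0.3703, 0.0362]
orientation: [0.235, 3.131, 0.0]
contact_force: [-2.5, 3.3, 12.4]
opening: 0.0541
finger_force: 50.5
```

```bash
python3 - <<'E'
from h import *
p=yaw();print(p,r.get_state()['opening']);c=r.capture('wrist');f=c['frame'];cv2.imwrite('pics/w11.png',f[:,:,::-1])
g=cv2.medianBlur(cv2.cvtColor(f,7),5)
print(px(c,[*p[0][:2],.044]))
for a,b in((70,100),(20,35)):
  o=cv2.HoughCircles(g,cv2.HOUGH_GRADIENT,1,8,param1=80,param2=15,minRadius=a,maxRadius=b)
  for u,v,R in o[0,:15]:
    if abs(u-322)<15 and 320<v<390: print(u,v,R)
E
```

```text
(array([ 0.39068453, -0.37025244,  0.03618118]), np.float64(1.420732510600503), array([ 1.96419583e-03, -1.47827566e-06, -9.99998071e-01])) 0.05414380930560404
[320.7497756  344.21780184]
309.5 342.5 70.35
321.5 324.5 90.4
323.5 332.5 87.1
323.5 353.5 87.0
334.5 340.5 73.8
323.5 344.5 84.5
319.5 363.5 97.1
331.5 355.5 96.0
314.5 349.5 78.4
316.5 337.5 78.2
335.5 332.5 97.2Traceback (most recent call last):
  File "<stdin>", line 7, in <module>
TypeError: 'NoneType' object is not subscriptable
```

Call:
{"api": "move_arm", "payload": {
  "steps": [
    {"xyz": [0, 0, 2], "twist": 0, "fingers": 0},
    {"xyz": [0, 0, 3], "twist": 0, "fingers": 0},
    {"xyz": [0, 0, 3.5], "twist": 0, "fingers": 0},
    {"xyz": [0, 0, 3.5], "twist": 0, "fingers": 0},
    {"xyz": [0, 0, 3.5], "twist": 0, "fingers": 0},
    {"xyz": [0, 0, 3.5], "twist": 0, "fingers": 0},
    {"xyz": [0, 0, 3.5], "twist": 0, "fingers": 0},
    {"xyz": [0, 0, 3.5], "twist": 0, "fingers": 0},
    {"xyz": [0, 0, 3], "twist": 0, "fingers": 0},
    {"xyz": [0, 0, 1.5], "twist": 0, "fingers": 0}
  ]
}}

```text
time: 30.9
tcp_pos: [0.3901, -0.3708, 0.3437]
orientation: [0.235, 3.128, -0.001]
contact_force: [0.2, 0.2, -1.9]
opening: 0.0538
finger_force: 54.0
```

Call:
{"api": "move_arm", "payload": {
  "steps": [
    {"xyz": [0.9, 3.8, 0], "twist": -0.07, "fingers": 0},
    {"xyz": [0.9, 3.8, 0], "twist": -0.07, "fingers": 0},
    {"xyz": [0.9, 3.8, 0], "twist": -0.07, "fingers": 0},
    {"xyz": [0.9, 3.8, 0], "twist": -0.07, "fingers": 0},
    {"xyz": [0.9, 3.8, 0], "twist": -0.07, "fingers": 0},
    {"xyz": [0.9, 3.8, 0], "twist": -0.07, "fingers": 0},
    {"xyz": [0.9, 3.8, 0], "twist": -0.07, "fingers": 0},
    {"xyz": [0.9, 3.8, 0], "twist": -0.07, "fingers": 0},
    {"xyz": [0.9, 3.8, 0], "twist": -0.07, "fingers": 0},
    {"xyz": [0.9, 3.8, 0], "twist": -0.07, "fingers": 0}
  ]
}}

```text
time: 31.73
tcp_pos: [0.4788, 0.0075, 0.34]
orientation: [-1.289, -2.865, -0.002]
contact_force: [0.7, -0.8, -2.3]
opening: 0.0541
finger_force: 54.0
```

Call:
{"api": "move_arm", "payload": {
  "steps": [
    {"xyz": [0.9, 3.8, 0], "twist": -0.07, "fingers": 0},
    {"xyz": [0.9, 3.8, 0], "twist": -0.07, "fingers": 0},
    {"xyz": [0.9, 3.8, 0], "twist": -0.07, "fingers": 0},
    {"xyz": [0.9, 3.8, 0], "twist": -0.07, "fingers": 0},
    {"xyz": [0.9, 3.8, 0], "twist": -0.06, "fingers": 0},
    {"xyz": [0.9, 3.8, 0], "twist": 0, "fingers": 0},
    {"xyz": [0.9, 3.8, 0], "twist": 0, "fingers": 0},
    {"xyz": [1.2, 3.8, 0], "twist": 0, "fingers": 0},
    {"xyz": [0, 0.5, 0], "twist": 0, "fingers": 0},
    {"xyz": [0, 0, 0], "twist": 0, "fingers": 0}
  ]
}}

```text
time: 32.57
tcp_pos: [0.5531, 0.3184, 0.3381]
orientation: [-1.743, -2.612, 0.003]
contact_force: [-0.5, -0.5, -2.5]
opening: 0.0537
finger_force: 54.2
```

Call:
{"api": "move_arm", "payload": {
  "steps": [
    {"xyz": [0, 0, -3], "twist": 0, "fingers": 0},
    {"xyz": [0, 0, -3.5], "twist": 0, "fingers": 0},
    {"xyz": [0, 0, -3.5], "twist": 0, "fingers": 0},
    {"xyz": [0, 0, -3.5], "twist": 0, "fingers": 0},
    {"xyz": [0, 0, -3], "twist": 0, "fingers": 0},
    {"xyz": [0, 0, -1.5], "twist": 0, "fingers": 0},
    {"xyz": [0, 0, 0], "twist": 0, "fingers": 0},
    {"xyz": [0, 0, 0], "twist": 0, "fingers": 0},
    {"xyz": [0, 0, 0], "twist": 0, "fingers": 0},
    {"xyz": [0, 0, 0], "twist": 0, "fingers": 0}
  ]
}}

```text
time: 33.4
tcp_pos: [0.5552, 0.315, 0.1621]
orientation: [1.75, 2.607, 0.005]
contact_force: [0.2, -0.4, -1.8]
opening: 0.0535
finger_force: 54.2
```

```bash
python3 - <<'E'
from h import *
p=yaw();print(p,r.get_state()['opening']);c=r.capture('wrist');f=c['frame']
g=cv2.medianBlur(cv2.cvtColor(f,7),5)
print(px(c,[*p[0][:2],p[0][2]+.0078]))
o=cv2.HoughCircles(g,cv2.HOUGH_GRADIENT,1,8,param1=80,param2=15,minRadius=80,maxRadius=88)
for u,v,R in o[0,:15]:
    if abs(u-322)<15 and 320<v<390: print(u,v,R)
E
```

```text
(array([0.55520426, 0.31497339, 0.16210223]), np.float64(0.3882941506355286), array([ 0.00293267,  0.00214465, -0.9999934 ])) 0.053532918176176225
[322.37404038 345.67944386]
322.5 350.5 83.0
321.5 333.5 85.2
321.5 341.5 82.9
```

Call:
{"api": "move_arm", "payload": {
  "steps": [
    {"xyz": [0, 0, -0.5], "twist": 0, "fingers": 0},
    {"xyz": [0, 0, 0], "twist": 0, "fingers": 0},
    {"xyz": [0, 0, 0], "twist": 0, "fingers": 0},
    {"xyz": [0, 0, 0], "twist": 0, "fingers": 0},
    {"xyz": [0, 0, 0], "twist": 0, "fingers": 0},
    {"xyz": [0, 0, 0], "twist": 0, "fingers": 0},
    {"xyz": [0, 0, 0], "twist": 0, "fingers": 0},
    {"xyz": [0, 0, 0], "twist": 0, "fingers": 0},
    {"xyz": [0, 0, 0], "twist": 0, "fingers": 0},
    {"xyz": [0, 0, 0], "twist": 0, "fingers": 0}
  ]
}}

```text
time: 34.28
tcp_pos: [0.5541, 0.3148, 0.1548]
orientation: [-1.75, -2.609, -0.0]
contact_force: [-0.8, 0.2, -2.5]
opening: 0.0538
finger_force: 54.2
```

Call:
{"api": "move_arm", "payload": {
  "steps": [
    {"xyz": [0.25, 0.4, 0], "twist": 0, "fingers": 0},
    {"xyz": [0, 0, 0], "twist": 0, "fingers": 0},
    {"xyz": [0, 0, -1.5], "twist": 0, "fingers": 0},
    {"xyz": [0, 0, -1.5], "twist": 0, "fingers": 0},
    {"xyz": [0, 0, -1.5], "twist": 0, "fingers": 0},
    {"xyz": [0, 0, -1.2], "twist": 0, "fingers": 0},
    {"xyz": [0, 0, -1.2], "twist": 0, "fingers": 0},
    {"xyz": [0, 0, -1.2], "twist": 0, "fingers": 0},
    {"xyz": [0, 0, -1], "twist": 0, "fingers": 0},
    {"xyz": [0, 0, -0.6], "twist": 0, "fingers": 0}
  ]
}}

```text
time: 35.12
tcp_pos: [0.5562, 0.3186, 0.0563]
orientation: [-1.75, -2.608, 0.001]
contact_force: [-0.3, -0.2, -2.7]
opening: 0.0541
finger_force: 54.2
```

Call:
{"api": "move_arm", "payload": {
  "steps": [
    {"xyz": [0, 0, -0.3], "twist": 0, "fingers": 0},
    {"xyz": [0, 0, 0], "twist": 0, "fingers": 0},
    {"xyz": [0, 0, 0], "twist": 0, "fingers": 0},
    {"xyz": [0, 0, 0], "twist": 0, "fingers": 0},
    {"xyz": [0, 0, 0], "twist": 0, "fingers": 0},
    {"xyz": [0, 0, 0], "twist": 0, "fingers": 0},
    {"xyz": [0, 0, 0], "twist": 0, "fingers": 0},
    {"xyz": [0, 0, 0], "twist": 0, "fingers": 0},
    {"xyz": [0, 0, 0], "twist": 0, "fingers": 0},
    {"xyz": [0, 0, 0], "twist": 0, "fingers": 0}
  ]
}}

```text
time: 35.95
tcp_pos: [0.5566, 0.3188, 0.0548]
orientation: [-1.75, -2.609, -0.001]
contact_force: [-0.0, 0.4, -1.2]
opening: 0.0541
finger_force: 54.2
```

Now I'll release, rise, and move off toward +y so the cameras can see the row.

Call:
{"api": "move_arm", "payload": {
  "steps": [
    {"xyz": [0, 0, 0], "twist": 0, "fingers": 7},
    {"xyz": [0, 0, 0], "twist": 0, "fingers": 7},
    {"xyz": [0, 0, 0], "twist": 0, "fingers": 7},
    {"xyz": [0, 0, 0], "twist": 0, "fingers": 7},
    {"xyz": [0, 0, 1], "twist": 0, "fingers": 7},
    {"xyz": [0, 0, 2], "twist": 0, "fingers": 7},
    {"xyz": [0, 0, 3], "twist": 0, "fingers": 7},
    {"xyz": [0, 0, 3.5], "twist": 0, "fingers": 7},
    {"xyz": [0, 0, 3.5], "twist": 0, "fingers": 7},
    {"xyz": [0, 0, 3.5], "twist": 0, "fingers": 7}
  ]
}}

```text
time: 36.78
tcp_pos: [0.5565, 0.3185, 0.2224]
orientation: [1.751, 2.608, 0.001]
contact_force: [0.6, 0.0, 0.1]
opening: 0.0698
finger_force: 0.0
```

Call:
{"api": "move_arm", "payload": {
  "steps": [
    {"xyz": [0, 0, 3], "twist": 0, "fingers": 7},
    {"xyz": [0.8, -3, 0.5], "twist": 0, "fingers": 7},
    {"xyz": [1, -3.5, 0], "twist": 0, "fingers": 7},
    {"xyz": [1, -3.5, 0], "twist": 0, "fingers": 7},
    {"xyz": [1, -3.5, 0], "twist": 0, "fingers": 7},
    {"xyz": [0, -3.5, 0], "twist": 0, "fingers": 7},
    {"xyz": [0, 0, 0], "twist": 0, "fingers": 7},
    {"xyz": [0, 0, 0], "twist": 0, "fingers": 7},
    {"xyz": [0, 0, 0], "twist": 0, "fingers": 7},
    {"xyz": [0, 0, 0], "twist": 0, "fingers": 7}
  ]
}}

```text
time: 37.62
tcp_pos: [0.5944, 0.1503, 0.2551]
orientation: [-1.748, -2.61, -0.002]
contact_force: [-0.3, -0.0, -0.7]
opening: 0.0696
finger_force: 0.0
```

```bash
python3 - <<'E'
from h import *
print(yaw());a=r.capture('wrist')['frame'][:,:,::-1];b=r.capture('scene')['frame'][:,:,::-1]
o=np.zeros((600,800,3),np.uint8);o[:480]=0
a=cv2.resize(a,(400,300));o[:300,:400]=a
o[:300,400:]=cv2.resize(r.capture('top')['frame'][150:330,160:400,::-1],(400,300));o[300:,:400]=cv2.resize(b,(400,300));o[300:,400:]=cv2.resize(b[180:360,160:400],(400,300),interpolation=2)
cv2.imwrite('pics/f.png',o)
E
```

```text
(array([0.59435673, 0.15032919, 0.25512978]), np.float64(0.39068105817109355), array([ 2.58372354e-04,  1.01710375e-03, -9.99999449e-01]))
```

View pics/f.png

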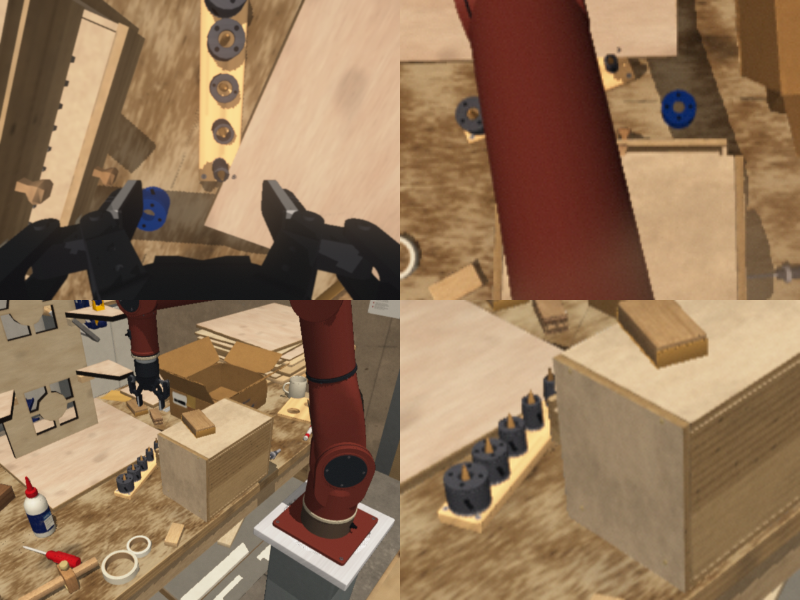

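The wrist view shows the saws standing down the row at about (225,5), (226,40), (223,90), (222,130) and (220,170), from largest to smallest. The scene view shows all of them flat on the board with a dowel tip through each crown, and nothing is touching them.

```bash
python3 -c "
from station import r;print(r.sign_off())"
```

```text
the job is handed in; nothing more can be done
None
```

All four loose saws are on their dowels in order of size (28, 36, 45, 55 mm away from saw_22), down on the board in the final picture, and I handed the job in at about 38 s of the 136 s allowed.

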